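Scan the seal seam of a well plate with the inspection pen

ROBOT

A 6-joint arm with a two-finger parallel gripper is mounted at the origin on the work surface. World frame = base frame: x ahead of the robot, y to its left, z up, the work surface at z = 0. Lengths are in m, angles in degrees, forces in N, time in s.
With the tool pointing down it reaches from about 0.25 to 0.725 m from the base axis. Payload 9.7 kg.
Tool frame: the origin (TCP) lies at the very end of the fingers, on their centre line; the grasp point (between the pads) lies 19 mm behind it (bot.grip_point_offset is the z of the grasp point in the tool frame, in m); z points along the fingers, x is the direction in which the jaws open and shut, and the axes are right-handed (so a half turn about z gives the same grasp; the last joint's range is limited). The gripper opens to 85 mm and grips with 20 to 120 N. Pads are 22 mm wide; open, the fingers measure 114 mm over their backs; the gripper's body (76 mm by 85 mm) begins 54 mm behind the grasp point. The pads swing forward as they close: fully open they stand 13 mm farther back than shut.
Start: joints at [-65.776, 4.979, 10.078, 95.1, 0, 90], TCP at [0.226, -0.502, 0.231] pointing down, gripper open.
Joint ranges: [-179.16, 179.16], [-48.56, 103.87], [-65.8, 70.77], [-126.05, 130.52], [-82.76, 87.17], [-180, 180]. Speed limits (degrees/s): [127.2, 127.2, 147.25, 180, 180, 180].

INTERFACE

Orientations are given as [roll, pitch, yaw] about the fixed x, y, z axes, in that order (R = Rz(yaw) Ry(pitch) Rx(roll)).
In Python, from workcell import get_obs, viewer, job_done, bot gives the robot as it stands.
- The arm moves only by the shell command python3 -m handwheel 'ROWS' [FORCE]. ROWS is JSON, a list of rows, each a list of 5 numbers: the closure, from 0 (fully open) to 1 (shut), then the shift along the world's x, y, z in m, then the turn about the world's z in degrees. A call has 1 to 5 rows; each row is the pose to reach, as a shift and turn from the pose measured when the call began; what a row does not reach only later rows make up. A row lasts 1/10 s, in which the tool goes at most 50 mm and 8.59 degrees, less where a joint would pass 70% of its speed; a pose out of reach is approached as far as the arm can. A call with a gripper value outside its range is refused whole. The fingers move at their own pace and stop on an object; FORCE is the grip in N (left out, the last holds). Time passes only in rows, so rows that repeat a pose let the fingers close. It gives the time, the measured TCP pose, the force and the opening at its end, in the units of the state.
- get_obs(): the state, without advancing time (a new reading comes with each control period).
- viewer.camera(name): name is "scene" or "top"; returns a dict with "color" (384x512x3 uint8, blue, green, red), "K" (3x3 intrinsics, pixels), "origin" and "orientation" of the camera in the world. Camera axes: x right, y down, z forward; pixel columns grow to the right and rows downward; lengths in m; the calibration is good to about 2 mm. A picture is of the moment at which its call begins. There is no depth.
- job_done(): hands the job in, once; it reports no verdict.
The state is a dict: "time": time; "q": joint angles; "qd": joint speeds; "joint_efforts": joint torques, N m; "ee_pos": TCP position; "tcp_rot": TCP orientation; "wrist_force": force on the tool from outside, world axes, zero at the start; "torque": the same for the moment, N m; "opening": finger opening in m.
Only numpy, scipy, OpenCV 4.12 (cv2) and the standard library are available. Lean on these libraries where they do the work, as an engineer would, in place of code of your own. Each camera call takes 0.05 s, during which the arm holds its last target.

TASK

Take the inspection pen from its stand and guide its nib slowly, about 2 to 3 cm a second, along the seal seam on the long side of the foil-sealed plate that has the cut-off corner, from that corner to the other end. Keep the nib over the seam, touching lightly or within about a centimetre above it, and never press hard. Then hang the pen back in its stand, nib down, and let go, without shifting the open deep-well block.

Things in the scene. Friction and masses are not known exactly. Their poses are not given: they have to be found in the camera images.
- pen_grip (a point): Inspection pen, loose, 100 to 145 g, upright in the stand. Round grey grip, diameter 22 mm, 62 mm long, above a black collar (diameter 38, 6 mm thick); below it a steel shaft, diameter 19, tapering to a 6 mm nib. This point: on the axis, the place to grip, 40 mm above the collar's underside; the grip ends 28 mm above it, the collar's top is 34 mm below it. z runs up the pen. Any grasp yaw will do.
- pen_nib (a point): Tip of the pen's nib: the centre of its lowest face, on the axis, 68 mm below the collar's underside and 108 mm below pen_grip.
- stand_hole (a point): Pen stand, fixed: aluminium plate 76 x 76 x 10 mm on four thin legs over a black foot 90 x 76 mm. This point: centre of its round through hole, diameter 26 mm, at the plate's top face, 85 mm above the bench; z up. The pen hangs with its collar's underside on the plate, pen_nib then 68 mm below this point and pen_grip 40 mm above it.
- plate: Foil-sealed well plate, 128 x 86 mm, white rim, silver foil, one corner cut off (16 mm), in a black adapter 140 x 98 mm; all fixed, at any yaw. Origin on the bench under the centre; x along the long side, z up. Flat top at z = 45 mm. Cut corner at +x +y. A dark seam runs round the foil; scan the straight part on the +y long side, from x 45, y 36 mm (cut corner) to x -55, y 36 mm (far end).
- deep_block: Bystander: white deep-well block, open, with rows of square wells and square corners, 127 x 85 x 44 mm, loose, 0.45 kg. Origin at the centre of its underside. Leave it alone.

How it is judged:
By the outcome, as a careful person would: the job done as asked, in the order asked, and still so for the second after the job is handed in, with the robot touching nothing.
It also fails if it takes over 64 s, if anything falls off the work surface, if the arm or the gripper's body presses on something with over 40 N, if the wrist force passes 120 N, or if a joint passes its speed limit or range.

## Working session

There is one attempt and no reset: what is moved stays moved. The work goes in short steps, Python scripts to look and compute and a shell command to move; the robot and the scene stay as the last step left them, time stands still between calls to the robot, and variables do not carry over. Pictures are saved under pics/ and viewed, and the job is handed in when it is done.

```bash
ls; mkdir -p pics; python3 - <<'E'
from workcell import get_obs, viewer, bot
import cv2
o=get_obs(); print({k:o[k] for k in ("time","ee_pos","tcp_rot","wrist_force","opening")})
print(bot.grip_point_offset)
for n in("scene","top"):
    c=viewer.camera(n); cv2.imwrite(f"pics/{n}0.png",c["color"]); print(n,c["K"],c["origin"],c["orientation"])
E
```

```text
pics
{'time': 0.0, 'ee_pos': array([ 0.22557662, -0.50136146,  0.2305745 ]), 'tcp_rot': array([-1.79998958e+02,  7.74593162e-02, -6.57771250e+01]), 'wrist_force': array([0.01734668, 0.15093895, 0.23017197]), 'opening': 0.0855534239331612}
-0.0187
scene [[423.41628421   0.         255.66274951]
 [  0.         423.41628421 191.92504134]
 [  0.           0.           1.        ]] [0.99867229 0.37604712 0.62593871] [-131.61058041   -0.48447923  130.66496235]
top [[369.99966746   0.         257.38997874]
 [  0.         369.99966746 195.41531993]
 [  0.           0.           1.        ]] [ 0.46563425 -0.01554876  0.74371054] [-175.23720291    0.39885668  -90.12227859]
```

View pics/scene0.png

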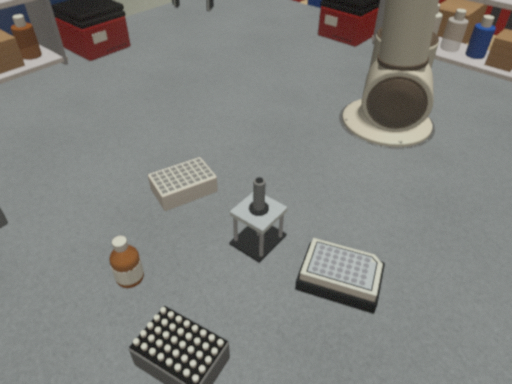

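View pics/top0.png

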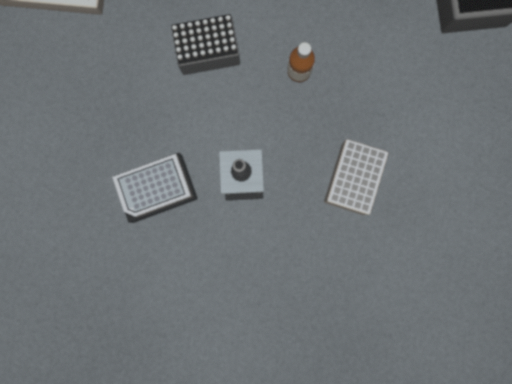

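The scene view shows the stand with the pen at (259,205), the sealed plate at (343,272) with its cut corner at upper right (378,258), and the open block at (183,182). In the top view the stand is at (241,172), the plate at (152,186) with its cut corner at lower left (~122,210), and the block at (358,177).

```bash
cat > h.py <<'E'
import numpy as np, cv2
from scipy.spatial.transform import Rotation as R
def ray(c,u,v):
    d=R.from_euler('xyz',c["orientation"],degrees=True).as_matrix()@np.linalg.inv(c["K"])@[u,v,1]
    return np.array(c["origin"]),d
def onz(c,u,v,z):
    o,d=ray(c,u,v); return o+d*(z-o[2])/d[2]
def proj(c,p):
    q=c["K"]@(R.from_euler('xyz',c["orientation"],degrees=True).as_matrix().T@(np.array(p)-c["origin"])); return q[:2]/q[2]
def tri(c1,p1,c2,p2):
    o1,d1=ray(c1,*p1);o2,d2=ray(c2,*p2)
    A=np.stack([d1,-d2],1); s=np.linalg.lstsq(A,o2-o1,rcond=None)[0]
    a,b=o1+s[0]*d1,o2+s[1]*d2; return (a+b)/2,np.linalg.norm(a-b)
E
python3 - <<'E'
from workcell import viewer
from h import *
t=viewer.camera("top"); s=viewer.camera("scene")
a=cv2.resize(t["color"][135:235,95:275],None,fx=4.4,fy=4.4,interpolation=cv2.INTER_CUBIC); cv2.imwrite("pics/tz.png",a)
a=cv2.resize(s["color"][165:315,220:395],None,fx=4,fy=4,interpolation=cv2.INTER_CUBIC); cv2.imwrite("pics/sz.png",a)
def blob(c,x0,y0,x1,y1,th):
    g=cv2.cvtColor(c["color"],cv2.COLOR_BGR2GRAY); m=np.zeros_like(g)
    m[y0:y1,x0:x1]=(g[y0:y1,x0:x1]>th)*255
    cs=cv2.findContours(m,cv2.RETR_EXTERNAL,cv2.CHAIN_APPROX_NONE)[0]
    return max(cs,key=cv2.contourArea)
for nm,box,z in (("plate",(100,140,200,225),.045),("stand",(210,140,275,205),.085)):
  for th in(110,125,140):
    k=blob(t,*box,th); P=np.array([onz(t,u,v,z)[:2] for u,v in k[:,0]])
    print(nm,th,cv2.contourArea(k),cv2.minAreaRect((P*1000).astype(np.float32)))
g=cv2.cvtColor(t["color"],cv2.COLOR_BGR2GRAY); print(g[180,100:205]); print(g[185,205:280])
E
```

```text
plate 110 8296.0 ((550.9029541015625, 195.63671875), (192.88369750976562, 161.20042419433594), 89.87532043457031)
plate 125 3044.0 ((542.7440795898438, 193.04302978515625), (89.07589721679688, 131.3649139404297), 20.13182830810547)
plate 140 2932.5 ((542.73828125, 192.4047088623047), (87.19502258300781, 129.1335906982422), 20.128080368041992)
stand 110 4096.0 ((563.2012939453125, 16.809864044189453), (115.85275268554688, 116.06208801269531), 89.78388214111328)
stand 125 1830.5 ((565.6187744140625, 18.635387420654297), (78.27546691894531, 80.31194305419922), 2.695904493331909)
stand 140 1692.0 ((565.0560913085938, 18.545562744140625), (75.57708740234375, 76.74209594726562), 2.5488173961639404)
[116 116 116 116 117 116 117 118 119 120 120 122 133 157 179 185 178 151
 124 131 154 162 164 165 158 145 132 128 129 133 147 157 157 150 146 146
 149 157 163 164 160 148 137 134 134 140 151 150 140 132 131 132 142 157
 161 161 158 155 152 153 156 162 157 145 133 129 129 136 146 153 147 140
 136 139 148 157 163 161 150 129 138 169 186 185 166 124  83  63  51  50
  61  83 105 113 117 116 117 117 118 116 119 120 121 121 118]
[118 118 117 116 117 118 119 119 120 121 119 118 119 119 124 139 158 165
 167 166 166 167 166 165 165 165 166 166 165 165 164 166 163 165 164 164
 161 163 163 162 163 162 163 163 162 164 163 163 164 163 163 163 164 163
 165 163 161 153 136 122 117 116 116 118 117 118 117 117 117 117 117 118
 116 117 118]
```

View pics/tz.png

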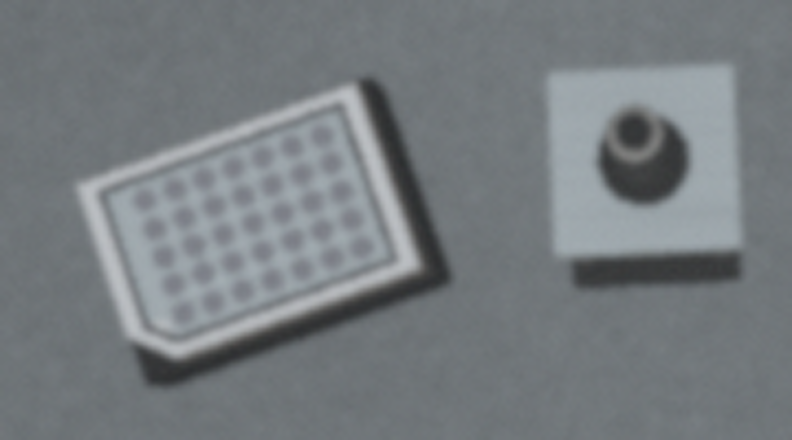

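View pics/sz.png

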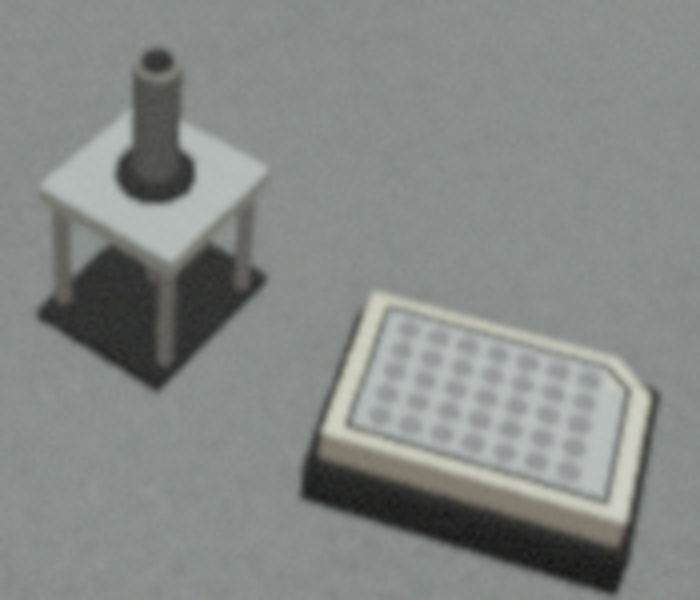

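```bash
python3 - <<'E'
from workcell import viewer
from h import *
from scipy.ndimage import map_coordinates
t=viewer.camera("top"); s=viewer.camera("scene")
ctr=np.array([.5427,.1924]);a=np.radians(110.13);X=np.array([np.cos(a),np.sin(a)]);Y=np.array([-X[1],X[0]])
for nm,c in(("top",t),("scene",s)):
    g=cv2.GaussianBlur(cv2.cvtColor(c["color"],cv2.COLOR_BGR2GRAY),(0,0),.5).astype(float)
    w=lambda x,y:np.r_[ctr+x*X+y*Y,.045]
    def prof(fix,axis,sgn):
        out=[]
        for f in np.linspace(-.05,.04,19) if axis=='y' else np.linspace(-.03,.02,11):
            r=np.arange(fix-.006,fix+.006,.0003)
            uv=np.array([proj(c,w(f,sgn*q) if axis=='y' else w(sgn*q,f)) for q in r])
            v=map_coordinates(g,[uv[:,1],uv[:,0]],order=3)
            out.append((f,sgn*r[v.argmin()]))
        o=np.array(out)*1000; return np.polyfit(o[:,0],o[:,1],1).round(3), o[:,1].std().round(2)
    print(nm,"seam +y",prof(.036,'y',1),"-y",prof(.036,'y',-1),"+x",prof(.057,'x',1),"-x",prof(.057,'x',-1))
# stand plate in scene
g=cv2.cvtColor(s["color"],cv2.COLOR_BGR2GRAY)
m=np.zeros_like(g); m[185:240,225:292]=(g[185:240,225:292]>160)*255
k=max(cv2.findContours(m,0,1)[0],key=cv2.contourArea); h=cv2.convexHull(k)
P=np.array([onz(s,u,v,.085)[:2] for u,v in h[:,0]]); print("stand scene",cv2.minAreaRect((P*1000).astype(np.float32)))
# dark collar in top : plate mask hole
for nm,c,(x0,y0,x1,y1) in(("top",t,(226,155,257,186)),("scene",s,(245,170,275,218))):
    g=cv2.cvtColor(c["color"],cv2.COLOR_BGR2GRAY); print(nm);
    for q in (90,):
        k=max(cv2.findContours((g[y0:y1,x0:x1]<q).astype(np.uint8),0,1)[0],key=cv2.contourArea); print(cv2.minEnclosingCircle(k),cv2.boundingRect(k),(x0,y0))
# cap centre: by zoom
capT=(95+634/4.4-.4,135+131/4.4-.4); capS=(220+159/4-.4,165+61/4-.4)
print(capT,capS,tri(t,capT,s,capS), onz(t,*capT,.153))
print("collar",onz(t,95+644/4.4-.4,135+158/4.4-.4,.091), onz(s,220+155/4-.4,165+172/4-.4,.091))
E
```

```text
top seam +y (array([3.0000e-03, 3.5669e+01]), np.float64(0.18)) -y (array([ 2.0000e-03, -3.5202e+01]), np.float64(0.2)) +x (array([3.000e-03, 5.418e+01]), np.float64(0.15)) -x (array([  0.   , -54.927]), np.float64(0.09))
scene seam +y (array([1.0000e-03, 3.5278e+01]), np.float64(0.2)) -y (array([  0.   , -35.809]), np.float64(0.17)) +x (array([ 0. , 62.7]), np.float64(0.0)) -x (array([-3.0000e-03, -5.7095e+01]), np.float64(0.13))
stand scene ((565.36572265625, 16.5792179107666), (76.30758666992188, 76.41490936279297), 2.4154927730560303)
top
((15.0, 16.0), 9.486932754516602) (6, 8, 19, 18) (226, 155)
scene
((13.5, 29.5), 15.182326316833496) (5, 15, 18, 30) (245, 170)
(238.69090909090906, 164.37272727272727) (259.35, 179.85) (array([0.56523813, 0.01803082, 0.15470506]), np.float64(0.0010109361758900107)) [0.56521746 0.0185309  0.153     ]
collar [0.56461347 0.01803631 0.091     ] [0.56832075 0.01877868 0.091     ]
```

Stand centre is about (0.565, 0.018) and the pen cap is at the same place, with its height triangulated at 0.155 against an expected 0.153. The seam fits agree between the views to 0.4 mm across the seam. Next I move to above the pen.

```bash
python3 -m handwheel '[[0,0.0225,0.0345,0,4.4],[0,0.045,0.069,0,8.8],[0,0.0675,0.1035,0,13.2],[0,0.09,0.138,0,17.6],[0,0.1125,0.1725,0,22]]' 40; python3 -m handwheel '[[0,0.0225,0.0345,0,4.4],[0,0.045,0.069,0,8.8],[0,0.0675,0.1035,0,13.2],[0,0.09,0.138,0,17.6],[0,0.1125,0.1725,0,22]]'
```

```text
time: 0.8
ee_pos: [0.3387, -0.3275, 0.2311]
tcp_rot: [-180.0, 0.0, -43.6]
wrist_force: [0.8, -0.7, -0.1]
opening: 0.0857
time: 1.3
ee_pos: [0.4518, -0.1535, 0.2312]
tcp_rot: [180.0, -0.0, -21.4]
wrist_force: [1.0, -0.7, 0.4]
opening: 0.0856
```

```bash
python3 -m handwheel '[[0,0.0225,0.0345,0,4.3],[0,0.045,0.069,0,8.6],[0,0.0675,0.1035,0,12.9],[0,0.09,0.138,0,17.1],[0,0.1132,0.1717,0,21.4]]'; python3 -c "
from workcell import get_obs,viewer
import cv2
print(get_obs()['ee_pos'],get_obs()['q'])
for n in('top','scene'):cv2.imwrite('pics/'+n+'1.png',viewer.camera(n)['color'])
print(get_obs()['ee_pos'])"
```

```text
time: 1.8
ee_pos: [0.5657, 0.0199, 0.2313]
tcp_rot: [180.0, -0.0, 0.2]
wrist_force: [0.5, -1.0, -0.3]
opening: 0.0858
[0.56570674 0.01992683 0.23127957] [ 2.01907837e+00  7.18445895e+00  1.24744473e+01  9.52558071e+01
 -3.35230028e-03  9.18632579e+01]
[0.56668594 0.02176445 0.22994086]
```

View pics/scene1.png

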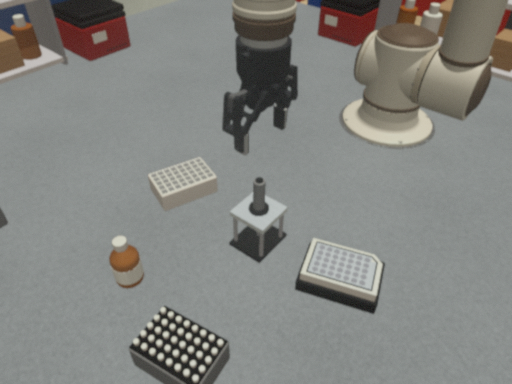

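Gripper is above the pen and open, with the finger tips at (240,145) and (280,125) astride the pen axis. The stand and both plates look unchanged. I descend next, first to z 0.165.

```bash
python3 -m handwheel '[[0,-0.0015,-0.0035,-0.015,0],[0,-0.0015,-0.0035,-0.03,0],[0,-0.0015,-0.0035,-0.045,0],[0,-0.0015,-0.0035,-0.06,0],[0,-0.0015,-0.0035,-0.065,0]]'
```

```text
time: 2.4
ee_pos: [0.5643, 0.0179, 0.1634]
tcp_rot: [-180.0, 0.2, 0.3]
wrist_force: [-0.7, -0.3, -0.7]
opening: 0.0855
```

```bash
python3 -m handwheel '[[0,0.0007,0,-0.015,0],[0,0.0007,0,-0.03,0],[0,0.0007,0,-0.045,0],[0,0.0007,0,-0.057,0],[0,0.0007,0,-0.057,0]]'; python3 -m handwheel '[[0.4,0,0,0,0],[0.5,0,0,0,0],[0.6,0,0,0,0],[0.6,0,0,0,0],[0.7,0,0,0,0]]' 40;
```

```text
time: 2.9
ee_pos: [0.5641, 0.0178, 0.1043]
tcp_rot: [-180.0, 0.3, 0.3]
wrist_force: [-1.1, -0.2, 0.1]
opening: 0.0853
time: 3.4
ee_pos: [0.5642, 0.0178, 0.1047]
tcp_rot: [-180.0, 0.3, 0.3]
wrist_force: [-0.1, -1.2, -0.3]
opening: 0.0255
```

```bash
python3 -m handwheel '[[0.9,0,0,0,0],[1,0,0,0,0],[1,0,0,0,0],[1,0,0,0,0],[1,0,0,0,0]]' 60;python3 -m handwheel '[[1,0,0,0.01,0],[1,0,0,0.025,0],[1,0,0,0.045,0],[1,0,0,0.065,0],[1,0,0,0.085,0]]'; python3 -m handwheel '[[1,0,0,0.01,0],[1,0,0,0.015,0],[1,0,0,0.02,0],[1,0,0,0.02,0],[1,0,0,0.02,0]]'; python3 -c "
from workcell import get_obs,viewer
import cv2
for n in('top','scene'):cv2.imwrite('pics/'+n+'2.png',cv2.resize(viewer.camera(n)['color'][60:320,100:400],None,fx=2.3,fy=2.3))
print(get_obs()['ee_pos'])"
```

```text
time: 3.9
ee_pos: [0.5644, 0.0178, 0.1049]
tcp_rot: [-180.0, 0.3, 0.3]
wrist_force: [-0.0, -0.6, 2.7]
opening: 0.0206
time: 4.4
ee_pos: [0.5644, 0.0178, 0.1919]
tcp_rot: [-180.0, 0.2, 0.3]
wrist_force: [0.6, -1.1, -1.3]
opening: 0.0209
time: 4.9
ee_pos: [0.5642, 0.0178, 0.2112]
tcp_rot: [-180.0, 0.3, 0.3]
wrist_force: [-0.0, -0.4, -1.5]
opening: 0.0207
[0.56412554 0.01778623 0.21115324]
```

View pics/scene2.png

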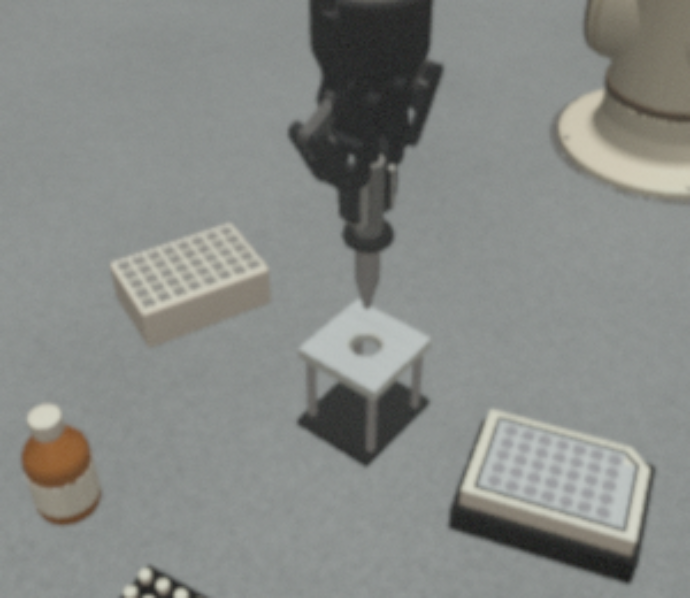

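View pics/top2.png

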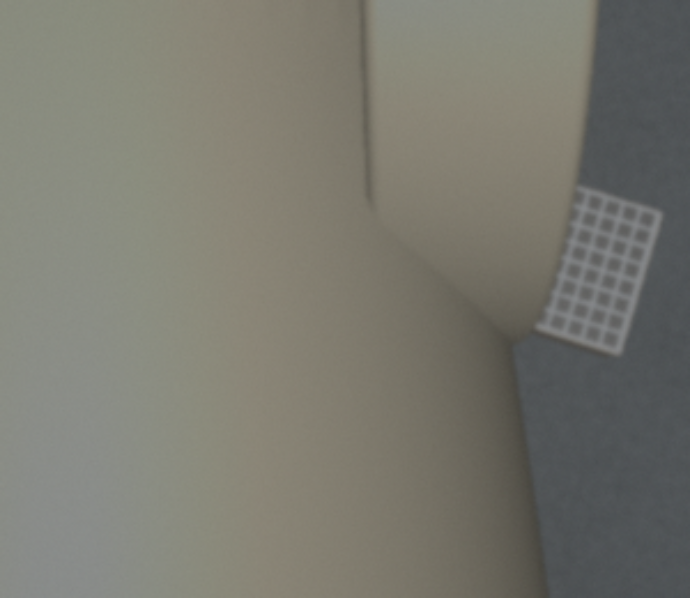

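The scene view shows the pen in the jaws, out of the stand, nib at crop (367,306) and the empty hole at (366,345); the top view is blocked by the arm. Next I check the nib and tilt against prediction, and the hole.

```bash
cat > nib.py <<'E'
from workcell import get_obs,viewer
from h import *
import sys
s=viewer.camera("scene"); p=get_obs()['ee_pos']; n=np.array(p)-[0,0,.0877]
u,v=proj(s,n); print("tcp",p.round(4),"nib pred",n.round(4),"px",u,v, "collar px",proj(s,n+[0,0,.074]))
x0,y0=int(u)-50,int(v)-70
a=cv2.resize(s["color"][y0:y0+100,x0:x0+100],None,fx=6,fy=6,interpolation=cv2.INTER_CUBIC)
print("crop origin",x0,y0); cv2.imwrite(sys.argv[1],a)
E
python3 nib.py pics/n1.png; python3 -c "
from h import *; from workcell import viewer
s=viewer.camera('scene'); print(proj(s,[.565,.018,.085]))"
```

```text
tcp [0.5641 0.0178 0.2112] nib pred [0.5641 0.0178 0.1235] px 259.68854811044736 192.93391448287866 collar px [260.34447143 159.80012396]
crop origin 209 122
[259.1552539  208.82440911]
```

View pics/n1.png

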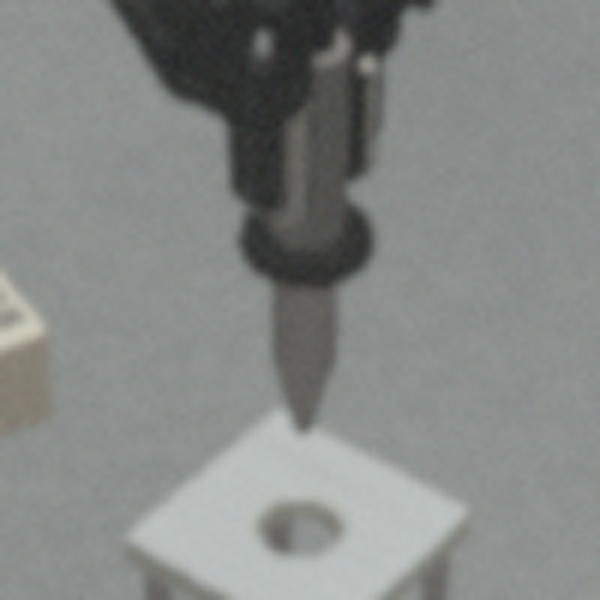

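Nib prediction matches within about 1 px and the pen is upright. Traverse to above the seam start (0.494, 0.2225).

```bash
python3 -m handwheel '[[1,-0.007,0.02,0,0],[1,-0.017,0.05,0,0],[1,-0.028,0.082,0,0],[1,-0.039,0.114,0,0],[1,-0.05,0.146,0,0]]'; python3 -m handwheel '[[1,-0.01,0.027,0,0],[1,-0.017,0.046,0,0],[1,-0.02,0.057,-0.01,0],[1,-0.02,0.058,-0.02,0],[1,-0.02,0.058,-0.03,0]]'
```

```text
time: 5.6
ee_pos: [0.5135, 0.1649, 0.2112]
tcp_rot: [-180.0, 0.3, 0.3]
wrist_force: [0.6, 0.6, -1.3]
opening: 0.0206
time: 6.1
ee_pos: [0.4935, 0.2224, 0.1796]
tcp_rot: [180.0, 0.3, 0.3]
wrist_force: [0.4, 0.2, -1.4]
opening: 0.0205
```

```bash
python3 -m handwheel '[[1,0.0004,0,-0.01,0],[1,0.0004,0,-0.02,0],[1,0.0004,0,-0.028,0],[1,0.0004,0,-0.034,0],[1,0.0004,0,-0.034,0]]'; python3 nib.py pics/n2.png; python3 -c "
from h import *; from workcell import viewer
s=viewer.camera('scene'); print(proj(s,[.4939,.2225,.045]),proj(s,[.5283,.1286,.045]))"
```

```text
time: 6.6
ee_pos: [0.4937, 0.2221, 0.1447]
tcp_rot: [180.0, 0.4, 0.3]
wrist_force: [0.4, -0.3, -0.3]
opening: 0.0205
tcp [0.4939 0.2222 0.1454] nib pred [0.4939 0.2222 0.0577] px 374.4094992090723 252.20960826814888 collar px [383.24240403 222.57812606]
crop origin 324 182
[373.13496228 257.0050264 ] [317.98984557 241.7651609 ]
```

View pics/n2.png

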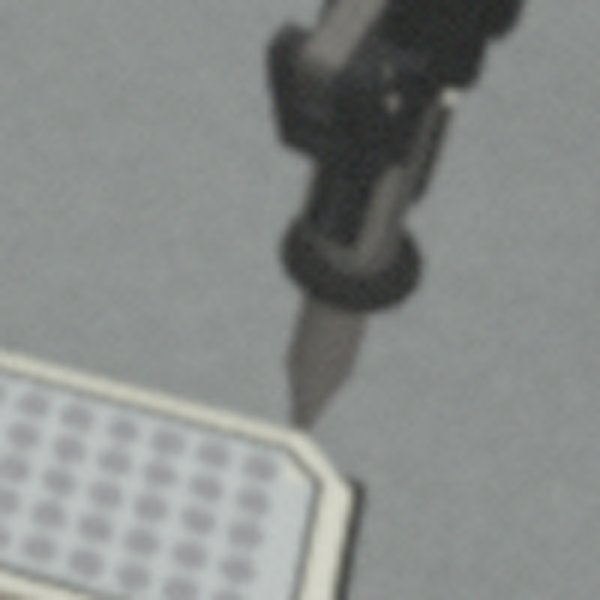

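The nib is at crop (303,428), a little above and slightly outboard of the seam corner at crop (285,442). I measure the seam corner more exactly in both views, using the initial top image.

```bash
python3 - <<'E'
from workcell import viewer
from h import *
t=viewer.camera("top"); s=viewer.camera("scene"); T0=cv2.imread("pics/top0.png"); S0=cv2.imread("pics/scene0.png")
cv2.imwrite("pics/tc.png",cv2.resize(T0[190:225,105:150],None,fx=14,fy=14,interpolation=cv2.INTER_CUBIC))
cv2.imwrite("pics/sc.png",cv2.resize(S0[235:275,350:395],None,fx=14,fy=14,interpolation=cv2.INTER_CUBIC))
for x in(45,-55):
  a=np.radians(110.2);X=np.array([np.cos(a),np.sin(a)]);Y=np.array([-X[1],X[0]])
  p=np.r_[np.array([.5427,.1924])+x/1000*X+.0355*Y,.045]
  u=proj(t,p);v=proj(s,p);print(p,u,(u-[105,190]+.5)*14,v,(v-[350,235]+.5)*14)
E
```

```text
[0.49384508 0.2223741  0.045     ] [134.21416712 211.5542652 ] [415.99833964 308.7597128 ] [373.08669978 256.95030556] [330.21379688 314.30427781]
[0.5283749 0.1285248 0.045    ] [183.99753999 193.24471488] [1112.96555989   52.42600831] [317.93244206 241.76804666] [-441.94581115  101.75265326]
```

View pics/tc.png

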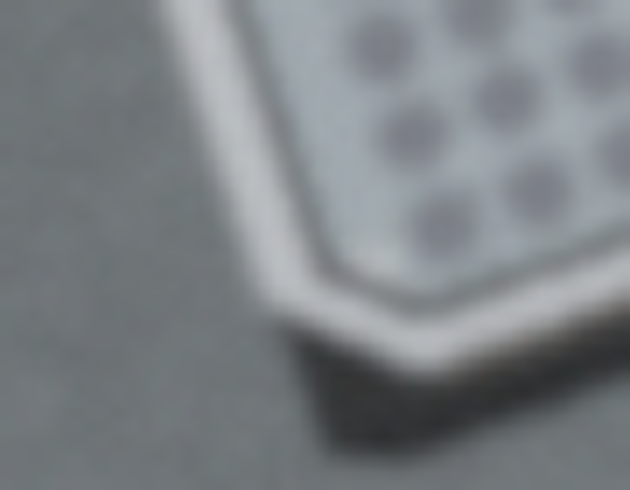

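View pics/sc.png

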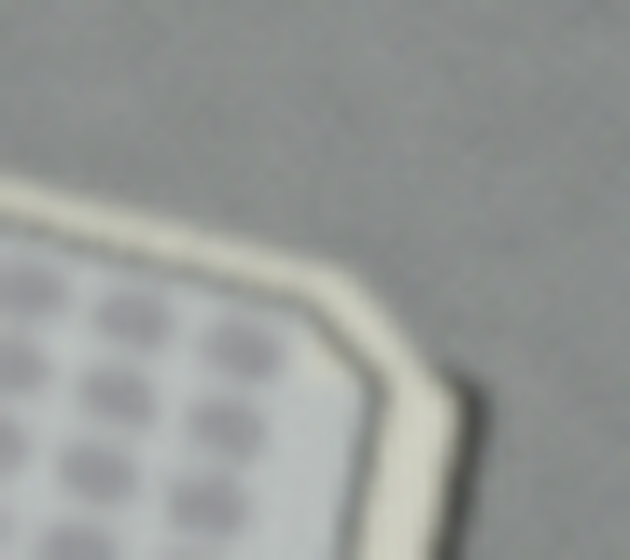

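```bash
python3 -m handwheel '[[1,0,0,-0.003,0],[1,0,0,-0.006,0],[1,0,0,-0.009,0],[1,0,0,-0.009,0]]'; python3 nib.py pics/n3.png
```

```text
time: 7.2
ee_pos: [0.4939, 0.2224, 0.1366]
tcp_rot: [180.0, 0.3, 0.3]
wrist_force: [0.7, -0.6, -1.1]
opening: 0.0207
tcp [0.494  0.2225 0.1369] nib pred [0.494  0.2225 0.0492] px 373.5626219183578 255.4989126176063 collar px [382.26613531 226.33314354]
crop origin 323 185
```

View pics/n3.png

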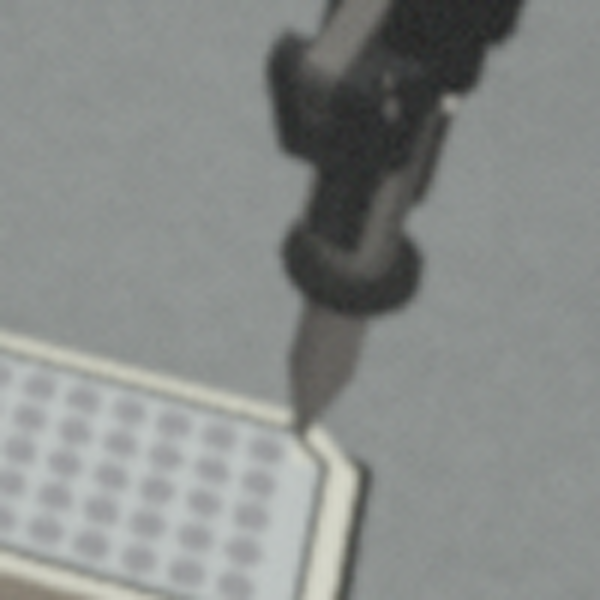

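```bash
cat > rel.py <<'E'
from workcell import get_obs,viewer
from h import *
s=viewer.camera("scene"); p=np.array(get_obs()['ee_pos']); n=p-[0,0,.0877]
a=np.radians(110.2);X=np.array([np.cos(a),np.sin(a),0]);Y=np.array([-X[1],X[0],0])
for d in (X,Y,np.array([0,0,1.])): print("px per 10mm",proj(s,n+.01*d)-proj(s,n))
ring=np.array([proj(s,n+.003*np.array([np.cos(q),np.sin(q),0])) for q in np.linspace(0,6.3,40)])
print("ring v",ring[:,1].min(),ring[:,1].max(),"u",ring[:,0].min(),ring[:,0].max(),"centre",proj(s,n))
E
python3 rel.py
python3 - <<'E'
from workcell import viewer
from h import *
s=viewer.camera("scene")
cv2.imwrite("pics/n3b.png",cv2.resize(s["color"][238:273,345:390],None,fx=14,fy=14,interpolation=cv2.INTER_CUBIC))
E
```

```text
px per 10mm [5.7492599  1.57699922]
px per 10mm [ 0.86724961 -4.08365584]
px per 10mm [ 1.1086527  -3.71580169]
ring v 254.13787796312502 256.78130825959875 u 371.8173094926455 375.2920417999197 centre [373.55288869 255.45715492]
```

View pics/n3b.png

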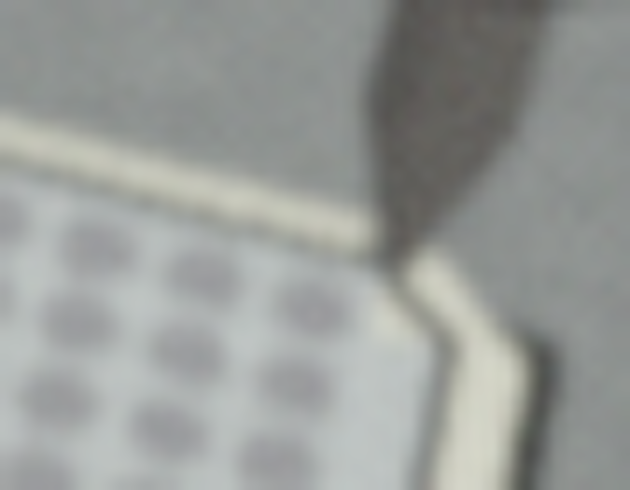

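The nib is about 4 mm above the surface at crop (393,255). Relative to the seam corner at (375,258) it sits about 1 mm past the start and on the seam line. I start the scan at 2.5 mm per row.

```bash
python3 -m handwheel '[[1,0.0005,-0.0023,0,0],[1,0.0014,-0.0047,0,0],[1,0.0022,-0.007,0,0],[1,0.0031,-0.0094,0,0],[1,0.004,-0.0118,0,0]]';python3 -m handwheel '[[1,0.0009,-0.0023,0,0],[1,0.0017,-0.0047,0,0],[1,0.0026,-0.007,0,0],[1,0.0034,-0.0094,0,0],[1,0.0043,-0.0118,0,0]]'; python3 rel.py | tail -1
```

```text
time: 7.85
ee_pos: [0.4982, 0.2104, 0.1372]
tcp_rot: [-180.0, 0.3, 0.3]
wrist_force: [-0.4, -0.7, -1.3]
opening: 0.0204
time: 8.35
ee_pos: [0.5026, 0.1985, 0.1372]
tcp_rot: [-180.0, 0.3, 0.3]
wrist_force: [0.3, 0.5, -0.0]
opening: 0.0202
ring v 249.9751900268154 252.57012703724376 u 357.24613758393184 360.6718630057184 centre [358.95570339 251.27030793]
```

```bash
python3 -m handwheel '[[1,0.0006,-0.0023,-0.0005,0],[1,0.0013,-0.0047,-0.0005,0],[1,0.0021,-0.007,-0.0005,0],[1,0.0029,-0.0094,-0.0005,0],[1,0.0038,-0.0118,-0.0005,0]]';python3 -m handwheel '[[1,0.0009,-0.0023,0,0],[1,0.0017,-0.0047,0,0],[1,0.0026,-0.007,0,0],[1,0.0034,-0.0094,0,0],[1,0.0043,-0.0118,0,0]]';  python3 - <<'E'
from workcell import viewer
from h import *
s=viewer.camera("scene")
cv2.imwrite("pics/n4.png",cv2.resize(s["color"][230:265,320:365],None,fx=14,fy=14,interpolation=cv2.INTER_CUBIC))
E
```

```text
time: 8.9
ee_pos: [0.5066, 0.1862, 0.1367]
tcp_rot: [180.0, 0.3, 0.3]
wrist_force: [0.7, -1.1, -1.5]
opening: 0.0207
time: 9.4
ee_pos: [0.5109, 0.1742, 0.1367]
tcp_rot: [-180.0, 0.3, 0.3]
wrist_force: [0.1, 0.5, -0.9]
opening: 0.0204
```

View pics/n4.png

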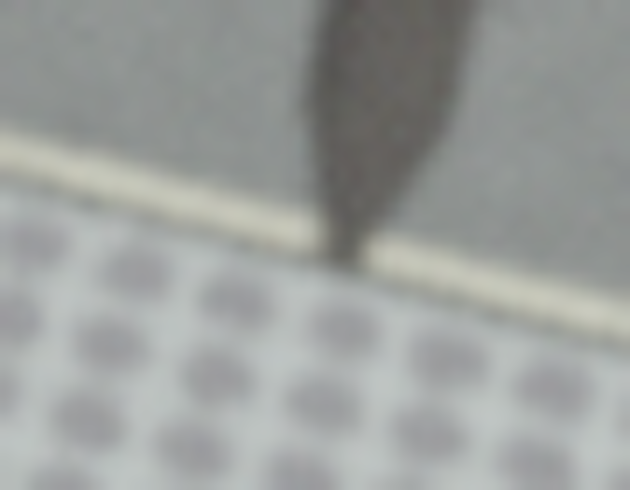

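The nib tip is at crop (343,268), with its foot on the seam (≈(337,270)). I continue along the seam.

```bash
python3 -m handwheel '[[1,0.0009,-0.0023,0,0],[1,0.0017,-0.0047,0,0],[1,0.0026,-0.007,0,0],[1,0.0034,-0.0094,0,0],[1,0.0043,-0.0118,0,0]]';python3 -m handwheel '[[1,0.0009,-0.0023,0,0],[1,0.0017,-0.0047,0,0],[1,0.0026,-0.007,0,0],[1,0.0034,-0.0094,0,0],[1,0.0043,-0.0118,0,0]]'
```

```text
time: 9.95
ee_pos: [0.5154, 0.1619, 0.1368]
tcp_rot: [180.0, 0.3, 0.2]
wrist_force: [0.2, -0.2, -0.7]
opening: 0.0206
time: 10.45
ee_pos: [0.5198, 0.1499, 0.1368]
tcp_rot: [180.0, 0.3, 0.2]
wrist_force: [0.4, 0.6, -1.8]
opening: 0.0208
```

```bash
python3 -m handwheel '[[1,0.0009,-0.0023,0,0],[1,0.0017,-0.0047,0,0],[1,0.0026,-0.007,0,0],[1,0.0034,-0.0094,0,0],[1,0.0043,-0.0118,0,0]]';python3 -m handwheel '[[1,0.0009,-0.0023,0,0],[1,0.0017,-0.0047,0,0],[1,0.0026,-0.007,0,0],[1,0.0034,-0.0094,0,0],[1,0.0043,-0.0118,0,0]]';  python3 - <<'E'
from workcell import viewer
from h import *
s=viewer.camera("scene")
cv2.imwrite("pics/n5.png",cv2.resize(s["color"][222:257,300:345],None,fx=14,fy=14,interpolation=cv2.INTER_CUBIC))
E
```

```text
time: 10.95
ee_pos: [0.5242, 0.1379, 0.1368]
tcp_rot: [180.0, 0.3, 0.2]
wrist_force: [-0.1, -0.1, -1.1]
opening: 0.0202
time: 11.45
ee_pos: [0.5285, 0.1259, 0.1367]
tcp_rot: [180.0, 0.3, 0.2]
wrist_force: [0.1, 0.8, -0.8]
opening: 0.0211
```

View pics/n5.png

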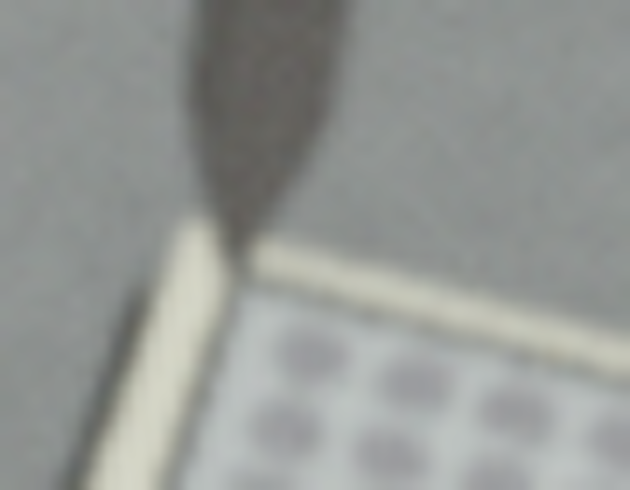

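The nib tip is at crop (235,268), with its foot at the far seam corner (240,280), so the whole straight has been scanned. I lift and return above the hole.

```bash
python3 -m handwheel '[[1,0,0,0.008,0],[1,0,0,0.025,0],[1,0,0,0.045,0],[1,0,0,0.065,0],[1,0,0,0.075,0]]';python3 -m handwheel '[[1,0.005,-0.015,0,0],[1,0.013,-0.04,0,0],[1,0.022,-0.068,0,0],[1,0.03,-0.09,0,0],[1,0.0355,-0.107,0,0]]';python3 -m handwheel '[[1,0,0,0,0],[1,0,0,0,0],[1,0,0,0,0]]'
```

```text
time: 12.0
ee_pos: [0.5291, 0.1258, 0.2141]
tcp_rot: [-180.0, 0.1, 0.2]
wrist_force: [1.0, 0.4, -0.9]
opening: 0.0207
time: 12.5
ee_pos: [0.5648, 0.0166, 0.2132]
tcp_rot: [180.0, 0.2, 0.2]
wrist_force: [0.4, 0.5, -0.7]
opening: 0.0208
time: 12.8
ee_pos: [0.5646, 0.0169, 0.2129]
tcp_rot: [-180.0, 0.2, 0.2]
wrist_force: [-0.1, -0.4, -1.7]
opening: 0.0204
```

```bash
python3 -m handwheel '[[1,-0.0003,0.0009,-0.005,0],[1,-0.0003,0.0009,-0.012,0],[1,-0.0003,0.0009,-0.019,0],[1,-0.0003,0.0009,-0.025,0],[1,-0.0003,0.0009,-0.025,0]]'; python3 nib.py pics/n6.png
```

```text
time: 13.3
ee_pos: [0.5638, 0.0179, 0.1866]
tcp_rot: [-180.0, 0.3, 0.2]
wrist_force: [-0.1, -0.5, -1.7]
opening: 0.0207
tcp [0.564  0.0179 0.1873] nib pred [0.564  0.0179 0.0996] px 259.58225216123657 202.726611180782 collar px [260.21641534 170.993283  ]
crop origin 209 132
```

View pics/n6.png

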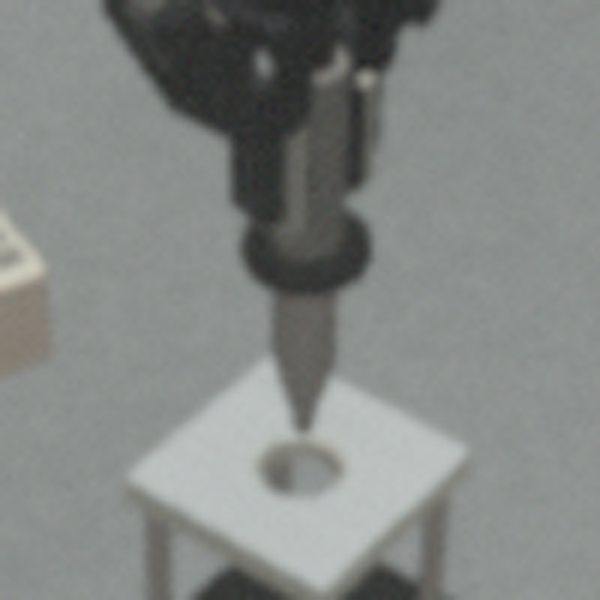

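The nib is at crop (304,432), about 15 mm above the hole (300,469), and its projected foot is ~1-2 mm from the hole centre. I insert with a +1 mm x trim.

```bash
python3 -m handwheel '[[1,0.0012,0,-0.006,0],[1,0.0012,0,-0.014,0],[1,0.0012,0,-0.022,0],[1,0.0012,0,-0.03,0],[1,0.0012,0,-0.036,0]]'; python3 -m handwheel '[[1,0,0,-0.007,0],[1,0,0,-0.014,0],[1,0,0,-0.021,0],[1,0,0,-0.028,0],[1,0,0,-0.033,0]]'
```

```text
time: 13.85
ee_pos: [0.5649, 0.0179, 0.1501]
tcp_rot: [-180.0, 0.3, 0.2]
wrist_force: [0.0, -0.4, -1.3]
opening: 0.0208
time: 14.35
ee_pos: [0.5647, 0.0179, 0.1164]
tcp_rot: [-180.0, 0.4, 0.2]
wrist_force: [0.1, -0.2, -0.2]
opening: 0.0205
```

Free insertion so far, no contact force. Next the last 11 mm.

```bash
python3 -m handwheel '[[1,0,0,-0.004,0],[1,0,0,-0.007,0],[1,0,0,-0.009,0],[1,0,0,-0.0105,0],[1,0,0,-0.0105,0]]'; python3 nib.py pics/n7.png
```

```text
time: 14.85
ee_pos: [0.5647, 0.0179, 0.1058]
tcp_rot: [-180.0, 0.4, 0.2]
wrist_force: [-1.0, 0.5, -0.8]
opening: 0.021
tcp [0.5648 0.0179 0.106 ] nib pred [0.5648 0.0179 0.0183] px 258.6803293071752 233.4511018858295 collar px [259.21353307 205.85621682]
crop origin 208 163
```

View pics/n7.png

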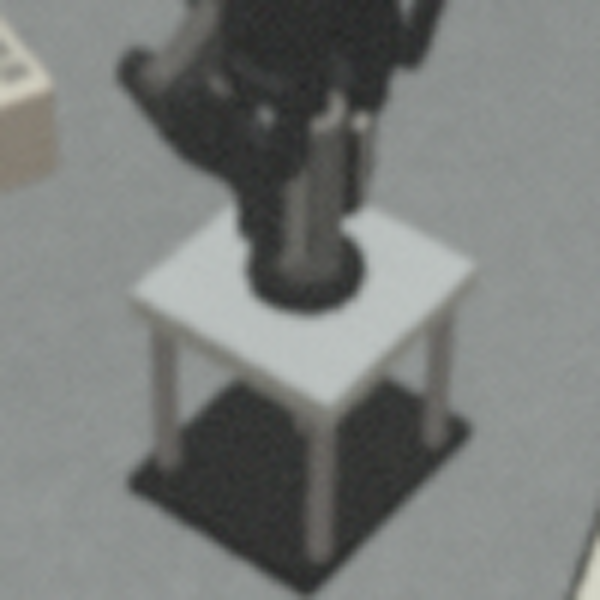

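The collar is on or within about 1 mm of the stand plate, at crop (305,275), with the pen upright. I lower the last bit, then release.

```bash
python3 -m handwheel '[[1,0,0,-0.0005,0],[1,0,0,-0.001,0],[1,0,0,-0.001,0]]'; python3 -m handwheel '[[0.8,0,0,0,0],[0.7,0,0,0,0],[0.5,0,0,0,0],[0.3,0,0,0,0],[0,0,0,0,0]]' 20; python3 -m handwheel '[[0,0,0,0,0],[0,0,0,0,0],[0,0,0,0,0],[0,0,0,0,0],[0,0,0,0,0]]';  python3 nib.py pics/n8.png
```

```text
time: 15.2
ee_pos: [0.5648, 0.0178, 0.105]
tcp_rot: [-180.0, 0.4, 0.2]
wrist_force: [-1.2, 0.4, -0.2]
opening: 0.0205
time: 15.7
ee_pos: [0.5649, 0.0179, 0.1051]
tcp_rot: [-180.0, 0.3, 0.2]
wrist_force: [-0.6, 0.3, -1.1]
opening: 0.0682
time: 16.2
ee_pos: [0.5649, 0.0179, 0.1051]
tcp_rot: [-180.0, 0.3, 0.2]
wrist_force: [-0.4, -0.2, -0.6]
opening: 0.0855
tcp [0.5649 0.0179 0.1051] nib pred [0.5649 0.0179 0.0174] px 258.6611315084861 233.7818867233738 collar px [259.19272357 206.22841984]
crop origin 208 163
```

View pics/n8.png

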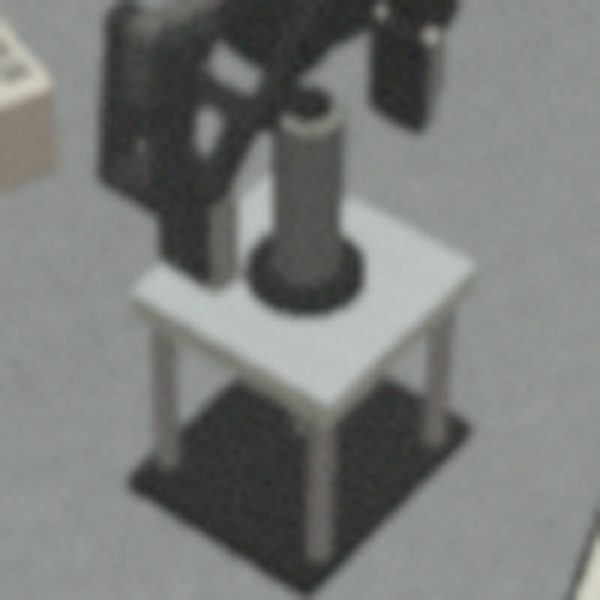

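The pen stands free, its collar flat on the plate at crop (305,272), and the jaws are open and clear. I lift straight up, then move aside so the top camera can see.

```bash
python3 -m handwheel '[[0,0,0,0.01,0],[0,0,0,0.03,0],[0,0,0,0.05,0],[0,0,0,0.075,0],[0,0,0,0.1,0]]'; python3 -m handwheel '[[0,0,0,0.02,0],[0,0,0,0.03,0],[0,-0.03,-0.03,0.04,0],[0,-0.06,-0.06,0.04,0],[0,-0.09,-0.09,0.04,0]]'; python3 -m handwheel '[[0,-0.03,-0.03,0,-4],[0,-0.06,-0.06,0,-8],[0,-0.08,-0.1,0,-12],[0,-0.1,-0.14,0,-16],[0,-0.12,-0.18,0,-20]]'; python3 -m handwheel '[[0,-0.01,-0.02,0,-4],[0,-0.02,-0.05,0,-8],[0,-0.02,-0.08,0,-12],[0,-0.02,-0.1,0,-14],[0,-0.02,-0.1,0,-14]]'
python3 - <<'E'
from workcell import viewer
from h import *
for n in("scene","top"):
    c=viewer.camera(n)["color"]; cv2.imwrite(f"pics/{n}9.png",c)
    d=cv2.absdiff(cv2.cvtColor(c,6),cv2.cvtColor(cv2.imread(f"pics/{n}0.png"),6))
    b=(slice(155,210),slice(140,225)) if n=="scene" else (slice(135,220),slice(322,395))
    print(n,"block diff max/mean",d[b].max(),d[b].mean())
E
```

```text
time: 16.75
ee_pos: [0.5647, 0.0178, 0.2068]
tcp_rot: [-180.0, 0.3, 0.2]
wrist_force: [1.0, -0.5, -0.2]
opening: 0.0854
time: 17.25
ee_pos: [0.4737, -0.0728, 0.2467]
tcp_rot: [180.0, 0.3, 0.3]
wrist_force: [1.0, -1.1, 0.9]
opening: 0.0852
time: 17.75
ee_pos: [0.3525, -0.254, 0.2469]
tcp_rot: [180.0, 0.3, -19.9]
wrist_force: [1.1, -0.3, 1.0]
opening: 0.0853
time: 18.25
ee_pos: [0.3321, -0.3558, 0.246]
tcp_rot: [180.0, 0.4, -34.1]
wrist_force: [0.5, -0.3, -0.3]
opening: 0.0853
scene block diff max/mean 7 1.5499465240641712
top block diff max/mean 5 0.8910556003223207
```

View pics/scene9.png

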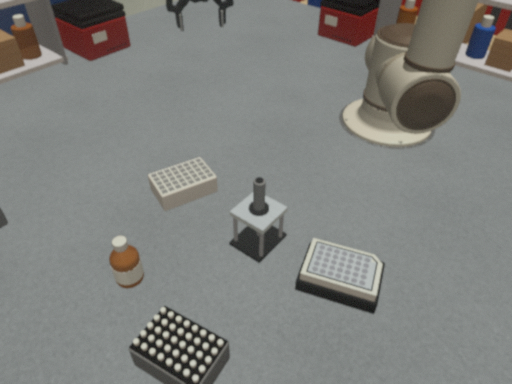

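View pics/top9.png

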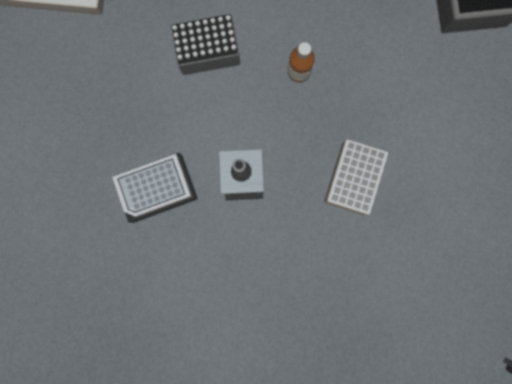

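Both views show the pen upright in the stand at (259,205) and (241,170). The block has not moved (image difference is only noise), and the arm is clear.

```bash
python3 -m handwheel '[[0,0,0,0,0],[0,0,0,0,0]]'; python3 -c "
from workcell import job_done; print(job_done())"
```

```text
time: 18.55
ee_pos: [0.3324, -0.3532, 0.2467]
tcp_rot: [-180.0, 0.3, -33.8]
wrist_force: [0.9, 0.3, 0.4]
opening: 0.0855
the job is handed in; nothing more can be done
None
```

The job is done and handed in at about 18.6 s. I took the pen from its stand and ran the nib along the seam from the cut corner to the far end. Then I hung it back nib down, let go and moved the arm clear.

- **Scan:** The nib travelled about 103 mm at roughly 2.4 cm/s, an estimated 4 mm above the foil. It was not meant to touch, and wrist force readings stayed below about 2 N. Pictures at the start, middle and far end showed the nib over the seam to within about 1 to 2 mm.
- **Final state:** Both cameras show the pen upright in the stand with the gripper open and away. The deep-well block's image differs from the first picture only by noise.
- **Disagreement:** The two cameras differed by about 2 mm along the seam, which is within the stated calibration. I settled it by comparing the nib and seam directly in the scene view. The top view was blocked by the arm once the gripper was over the stand, so I had no second view of the scan.

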